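# Pack the setting caddy

## Robot

A 6-joint arm with a two-finger parallel gripper is mounted at the origin on the work surface. World frame = base frame: x ahead of the robot, y to its left, z up, the work surface at z = 0. Lengths are in mm, angles in degrees, forces in N, time in s.
With the tool pointing down it reaches from about 400 to 825 mm from the base axis. Payload 7 kg.
Tool frame: the origin (TCP) lies at the very end of the fingers, on their centre line; the grasp point (between the pads) lies 19 mm behind it; x points along the fingers, z is the direction in which the jaws open and shut, and the axes are right-handed (so a half turn about x gives the same grasp; the last joint's range is limited). The gripper opens to 85 mm and grips with 20 to 120 N. Pads are 22 mm wide; open, the fingers measure 114 mm over their backs; the gripper's body (76 mm by 85 mm) begins 54 mm behind the grasp point. The pads swing forward as they close: fully open they stand 13 mm farther back than shut.
Start: joints at [-56.66, 20.546, 0.682, 0, -70.136, -16.507], TCP at [195.448, -646.061, 231.302] pointing down, gripper open.
Joint ranges: [-176.03, 176.03], [-82.01, 121.73], [-58.28, 71.71], [-173.87, 95.51], [-174.79, -0.11], [-173.66, 173.66]. Speed limits (degrees/s): [136.94, 136.94, 172.46, 180, 180, 180].

## Interface

Orientations are given as [roll, pitch, yaw] about the fixed x, y, z axes, in that order (R = Rz(yaw) Ry(pitch) Rx(roll)).
In Python, from plant import status, get_image, camera_info, workorder gives the robot as it stands.
- The arm moves only by the shell command python3 -m creep 'ROWS' [FORCE]. ROWS is text: rows parted by semicolons, each of 5 numbers parted by spaces: the shift along the tool's x, y, z in cm, then the turn about the tool's x in rad, then the finger opening in cm, from 0 to 8.54. A call has 1 to 5 rows; each row shifts and turns the commanded pose from where the row before left it, along the tool's axes as they then stand; what a row does not reach is not made up. A row lasts 1/12 s, in which the tool goes at most 41.7 mm and 7.16 degrees, less where a joint would pass 70% of its speed; a pose out of reach is approached as far as the arm can. A call is refused whole if a number of a shift passes 4.17 or a number of a turn 0.125, either way. A call with a gripper value outside its range is refused whole. The fingers move at their own pace and stop on an object; FORCE is the grip in N (left out, the last holds). Time passes only in rows, so rows that do not move let the fingers close. It gives the time, the measured TCP pose, the force and the opening at its end, in the units of the state.
- status.read_state(): the state, without advancing time (a new reading comes with each control period).
- get_image(name): name is "scene" or "top" or "wrist"; returns (picture, depth): 400x640x3 uint8, blue, green, red; 400x640 float32, mm along the optical axis (not along the pixel's ray), 0 where there is no reading.
- camera_info(name): a dict with "fovy" (degrees; the focal length in pixels is half the picture's height over the tangent of half this angle, whatever the lens; pixels are square), "cx", "cy" (the principal point, pixels), "T" (4x4, takes a point from camera to world coordinates); the wrist camera has in their place "hand_eye" (4x4, takes a point from camera to tool coordinates, whose origin is the TCP and whose axes are the tool frame's). Camera axes: x right, y up, looking along -z (the intrinsics and any distortion apply to the point x, -y, -z); pixel columns grow to the right and rows downward; lengths in mm; the calibration is good to about 2 mm. A picture is of the moment at which its call begins: read the wrist's pose just before it. camera_info takes no time and is no camera call.
- workorder.finish_job(): hands the job in, once; it reports no verdict.
The state is a dict: "t": time; "joint_pos": joint angles; "joint_vel": joint speeds; "tau": joint torques, N m; "tool_pos": TCP position; "eef_rot": TCP orientation; "wrist_force": force on the tool from outside, world axes, zero at the start; "wrist_torque": the same for the moment, N m; "opening": finger opening in mm.
Only numpy, scipy, OpenCV 4.12 (cv2) and the standard library are available. Lean on these libraries where they do the work, as an engineer would, in place of code of your own. Each camera call takes 0.05 s, during which the arm holds its last target.

## Task

Pack the caddy for the stud-setting job: take the middle white box out of the stack of three and lay it flat, lid side up, in the caddy's long bay, with the top box put back flat, squarely and centred on the bottom box, which stays where it is. Stand the large square-based die upright in the larger of the caddy's two short bays and the small square-based die upright in the smaller one; leave the round-based dies, the jar and the hammer where they are. Carry everything upright and set it down gently rather than dropping it.

Things in the scene. Friction and masses are not known exactly. Their poses are not given: they have to be found in the camera images.
- caddy: White open caddy fixed to the bench, 184 (x) by 178 (y) mm, 16 high; walls, dividers and floor 4 thick. Origin: centre of underside. Bays (inside size, centre in its frame, mm): long bay 76 x 170 at x -50, y 0; larger short bay 96 x 96 at x 40, y 37; smaller short bay 96 (x) x 70 (y) at x 40, y -50. Left or right of the dies, long bay nearest the robot, yaw within 0.35 rad.
- bottom_box: Lowest of a stack of three closed white carton boxes, loose: 60 mm wide (its x), 150 long (its y), 36 high. Origin: centre of underside, z up. Stays put. The stack stands on the other side of the dies from the caddy, lengthwise along world y within 0.35 rad. Mass about 450 g.
- middle_box: Middle box of the stack, closed white carton: 50 mm wide (its x) by 120 mm long (its y) by 36 mm high, its ends showing beyond the top box. Origin: centre of the underside, z up. Grip it across its width. Lies loose on the bottom box. Mass about 250 g.
- top_box: Top box of the stack, the shortest closed white carton: 44 mm wide (its x) by 90 mm long (its y) by 36 mm high. Origin: centre of the underside, z up. Grip it across its width. Lies loose on the middle box. Mass about 180 g.
- large_square_die: Bright plated-steel setting die standing upright: a SQUARE 58 by 58 mm base plate, 12 mm thick, with a round shank 18 mm in diameter standing up from its centre to 56 mm above the bench (grip the shank from above). Origin: centre of the underside, z up along the shank. Belongs in the larger short bay; it may stand there at any yaw. Mass about 400 g.
- small_square_die: Bright plated-steel setting die standing upright: a SQUARE 38 by 38 mm base plate, 12 mm thick, with a round shank 18 mm in diameter standing up from its centre to 56 mm above the bench (grip the shank from above). Origin: centre of the underside, z up along the shank. Belongs in the smaller short bay; it may stand there at any yaw. Mass about 220 g.
- large_round_die: Bright plated-steel setting die standing upright: a ROUND 58 mm diameter base plate, 12 mm thick, with a round shank 18 mm in diameter standing up from its centre to 56 mm above the bench (grip the shank from above). Origin: centre of the underside, z up along the shank. Look-alike that does not belong: leave it. Mass about 340 g.
- small_round_die: Bright plated-steel setting die standing upright: a ROUND 38 mm diameter base plate, 12 mm thick, with a round shank 18 mm in diameter standing up from its centre to 56 mm above the bench (grip the shank from above). Origin: centre of the underside, z up along the shank. Look-alike that does not belong: leave it. Mass about 200 g.
- stud_jar: Bystander: glass jar of brass studs with an aluminium cap, 58 mm in diameter, 64 mm high, beyond the dies. Origin: centre of the underside. Leave it.
- hammer: Bystander: hammer about 240 mm long lying on the bench beyond the dies, roughly along world y. Its own x runs along the handle towards the head. Leave it.

How it is judged:
By the outcome, as a careful person would: the job done as asked, in the order asked, and still so for the second after the job is handed in, with the robot touching nothing.
It also fails if it takes over 125 s, if anything falls off the work surface, if the arm or the gripper's body presses on something with over 40 N, if the wrist force passes 120 N, or if a joint passes its speed limit or range.

## Working session

There is one attempt and no reset: what is moved stays moved. The work goes in short steps, Python scripts to look and compute and a shell command to move; the robot and the scene stay as the last step left them, time stands still between calls to the robot, and variables do not carry over. Pictures are saved under pics/ and viewed, and the job is handed in when it is done.

```bash
ls; mkdir -p pics
cat > h.py <<'E'
import numpy as np,cv2
from plant import status,get_image,camera_info,workorder
E
python3 - <<'E'
from h import *
s=status.read_state()
for k,v in s.items(): print(k,v)
for n in("scene","top","wrist"):
    c=camera_info(n); print(n,c)
for n in("scene","top"):
    p,d=get_image(n); cv2.imwrite(f"pics/{n}0.png",p); np.save(f"pics/{n}0.npy",d); print(n,(d>0).mean(),d[d>0].min(),d.max())
E
```

```text
pics
t 0.0
joint_pos [-5.66596800e+01  2.05909377e+01  6.33742097e-01 -1.97481331e-02
 -7.01356435e+01 -1.65049866e+01]
joint_vel [ 0.00030879 -0.03398132  0.03790278 -0.09855728 -0.07109017 -0.04384538]
tau [-3.66370778e-04 -5.83320987e+01  2.93413621e+01  6.93665519e+00
 -5.83365792e-03  8.23128573e-06]
tool_pos [ 195.30692582 -645.6248894   230.37022398]
eef_rot [  5.19850125  89.90532238 112.02710928]
wrist_force [ 0.27445518 -0.54787001 -0.10257075]
wrist_torque [ 0.03673663 -0.00910617  0.01822968]
opening 85.40903132891833
scene {'fovy': 52.78625275497326, 'cx': 323.9133960982889, 'cy': 196.5774855443067, 'T': array([[-7.46572893e-01, -3.68359426e-01,  5.54021885e-01,
         1.03761090e+03],
       [ 6.65261041e-01, -4.22751207e-01,  6.15393503e-01,
         5.04519095e+02],
       [ 7.52742270e-03,  8.28005284e-01,  5.60669766e-01,
         5.09779376e+02],
       [ 0.00000000e+00,  0.00000000e+00,  0.00000000e+00,
         1.00000000e+00]])}
top {'fovy': 53.43765001557803, 'cx': 315.83303359174613, 'cy': 205.97627851642187, 'T': array([[ 2.29471711e-02,  9.96157727e-01, -8.45175171e-02,
         5.51958225e+02],
       [-9.99569976e-01,  2.44049951e-02,  1.62560522e-02,
         1.92589512e+01],
       [ 1.82562416e-02,  8.41081421e-02,  9.96289381e-01,
         1.01731269e+03],
       [ 0.00000000e+00,  0.00000000e+00,  0.00000000e+00,
         1.00000000e+00]])}
wrist {'fovy': 59.02521707746303, 'cx': 316.7902065241567, 'cy': 198.55621895833363, 'hand_eye': array([[-7.14451561e-04,  3.24827158e-01, -9.45773127e-01,
        -1.42690890e+02],
       [ 3.18267570e-04,  9.45773394e-01,  3.24827010e-01,
         8.35636211e+01],
       [ 9.99999694e-01, -6.89357511e-05, -7.79091228e-04,
         8.07315485e-01],
       [ 0.00000000e+00,  0.00000000e+00,  0.00000000e+00,
         1.00000000e+00]])}
scene 0.995953125 517.8009 2738.0881
top 0.9960234375 905.7521 1897.3011
```

View pics/top0.png

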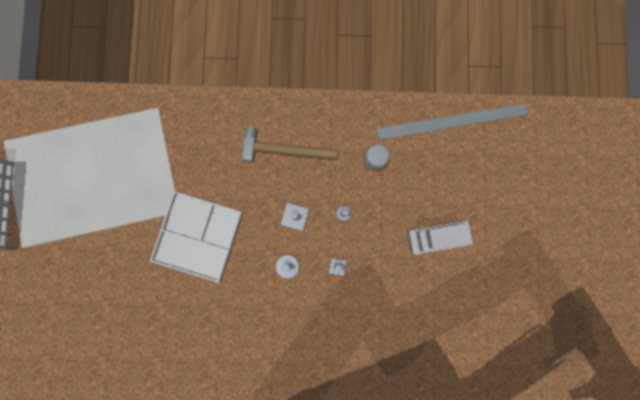

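View pics/scene0.png

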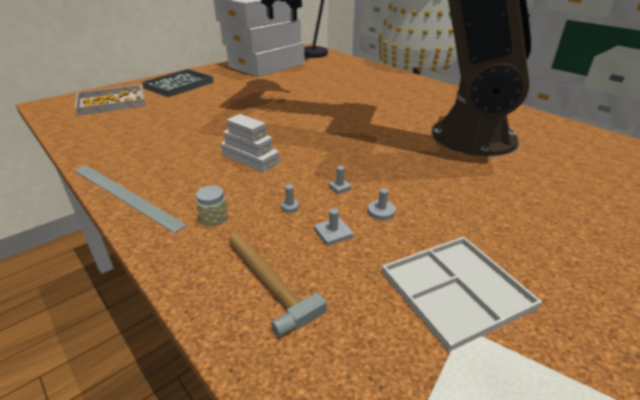

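```bash
cat >> h.py <<'E'
def rays(n,uv,tcp=None):
    c=camera_info(n); f=200/np.tan(np.radians(c["fovy"]/2)); uv=np.atleast_2d(np.float64(uv))
    d=np.c_[(uv[:,0]-c["cx"])/f,-(uv[:,1]-c["cy"])/f,-np.ones(len(uv))]
    T=c["T"] if "T" in c else tcp@c["hand_eye"]
    return T[:3,3],d@T[:3,:3].T
def plane(n,uv,z,tcp=None):
    o,d=rays(n,uv,tcp); return o+d*((z-o[2])/d[:,2])[:,None]
def bydepth(n,uv,dep,tcp=None):
    o,d=rays(n,uv,tcp); return o+d*np.asarray(dep)[:,None]
def pose(s=None):
    from scipy.spatial.transform import Rotation as R
    s=s or status.read_state(); T=np.eye(4); T[:3,:3]=R.from_euler('xyz',s["eef_rot"],degrees=True).as_matrix(); T[:3,3]=s["tool_pos"]; return T
def cloud(n,d,tcp=None):
    v,u=np.mgrid[0:400,0:640]; return bydepth(n,np.c_[u.ravel(),v.ravel()],d.ravel(),tcp).reshape(400,640,3)
E
python3 - <<'E'
from h import *
p=cv2.imread("pics/top0.png"); d=np.load("pics/top0.npy")
cv2.imwrite("pics/t_stack.png",cv2.resize(p[200:280,380:500],None,fx=6,fy=6,interpolation=2))
cv2.imwrite("pics/t_mid.png",cv2.resize(p[180:300,140:360],None,fx=3.5,fy=3.5,interpolation=2))
P=cloud("top",d)
for v in range(218,262,4): print(v,[int(P[v,u,2]) for u in range(400,484,4)])
for name,(u,v) in dict(bench=(260,320),ls=(294,216),lsb=(290,225),sr=(344,212),ss=(338,266),lr=(287,266),jar=(377,152),cad=(190,255)).items(): print(name,P[v,u].round(1))
print(pose().round(3))
E
```

```text
218 [-1, 0, 1, 0, 0, -1, -2, -1, 0, 2, -2, 0, 0, 0, -1, 2, 2, 0, 2, 0, 0]
222 [0, -1, 0, 0, 1, 0, -2, 0, -2, 1, -1, -1, 1, 2, 32, 58, 72, -1, -2, 0, 0]
226 [0, -3, -1, -4, 3, 0, 1, -1, 36, 34, 57, 94, 104, 111, 108, 107, 107, 68, 1, 0, -1]
230 [1017, 1, 27, 34, 31, 65, 72, 102, 105, 108, 106, 106, 108, 108, 109, 110, 107, 105, 0, 0, 0]
234 [0, 3, 21, 34, 40, 1017, 69, 96, 107, 109, 107, 112, 107, 105, 106, 107, 106, 108, 0, 0, -1]
238 [0, 0, 17, 35, 34, 70, 71, 90, 107, 110, 106, 108, 109, 106, 110, 109, 104, 108, 1, -1, 0]
242 [0, 1, 9, 36, 36, 61, 75, 84, 110, 110, 107, 107, 109, 108, 108, 106, 108, 70, -3, 2, -1]
246 [-1, 0, 5, 38, 35, 53, 1017, 75, 108, 106, 108, 72, 72, 36, 37, 2, 2, -1, -4, -1, 0]
250 [0, 0, 3, 27, 36, 46, 71, 70, 33, 0, 0, 0, 1, 2, 1, 3, 1, 0, 0, 0, 2]
254 [0, 0, -3, 2, 0, 0, 1, 0, 0, -2, -1, 1, 0, -2, 0, 2, -1, 3, -1, -2, 1]
258 [0, 0, -1, 0, 0, 0, -2, 0, 1, -1, 0, -1, 0, 0, 0, -2, 5, 2, 0, 0, 0]
bench [348.7 135.7   1.1]
ls [607.9  55.9  55.2]
lsb [587.4  67.   11.8]
sr [620.4 -65.   57.9]
ss [490.4 -52.8  57.6]
lr [487.7  69.2  57.4]
jar [ 768.9 -142.8   63.5]
cad [506.2 317.1   3. ]
[[-1.00000e-03 -9.57000e-01 -2.89000e-01  1.95347e+02]
 [ 1.00000e-03 -2.89000e-01  9.57000e-01 -6.45669e+02]
 [-1.00000e+00  0.00000e+00  1.00000e-03  2.30460e+02]
 [ 0.00000e+00  0.00000e+00  0.00000e+00  1.00000e+00]]
```

View pics/t_stack.png

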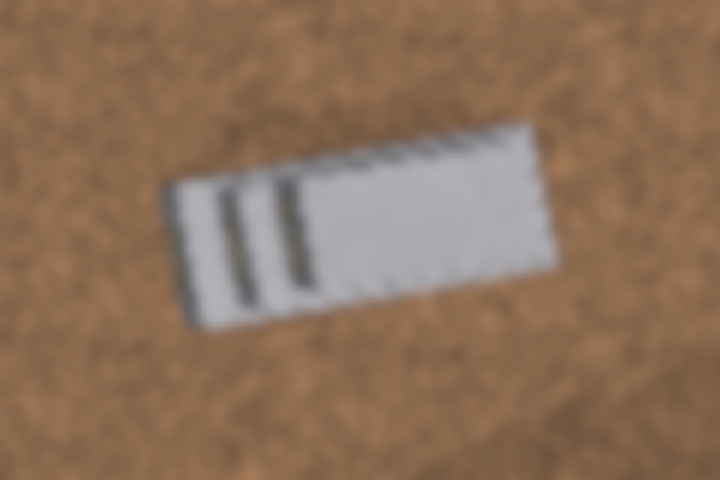

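View pics/t_mid.png

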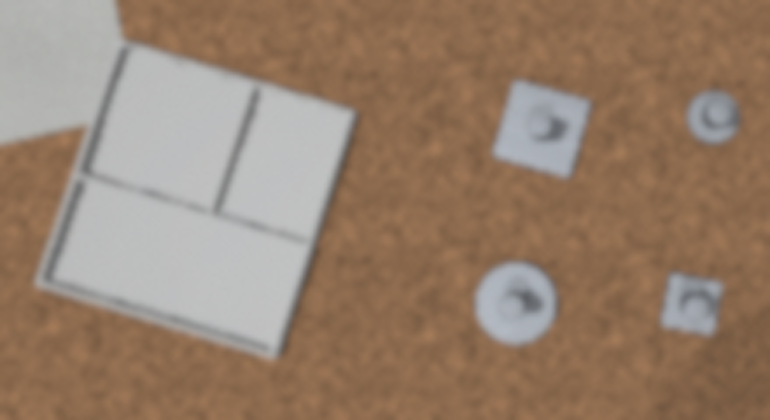

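```bash
cat > m.py <<'E'
from h import *
p=cv2.imread("pics/top0.png"); d=np.load("pics/top0.npy"); P=cloud("top",d)
hsv=cv2.cvtColor(p,cv2.COLOR_BGR2HSV)
m=((hsv[...,1]<75)&(hsv[...,2]>60)).astype(np.uint8)
def comp(x0,y0,x1,y1):
    q=np.zeros_like(m); q[y0:y1,x0:x1]=m[y0:y1,x0:x1]
    c=max(cv2.findContours(q,0,1)[0],key=cv2.contourArea); return c
def rect(X):
    r=cv2.minAreaRect(np.float32(X[:,:2]).reshape(-1,1,2)); return np.round(r[0],1),np.round(r[1],1),round(r[2],1)
for n,b in dict(ls=(275,198,313,236),ss=(325,254,352,280),lr=(270,250,304,284),sr=(330,200,356,226)).items():
    c=comp(*b)[:,0]; X=plane("top",c,12); print(n,"base",rect(X))
    r=P[b[1]:b[3],b[0]:b[2]].reshape(-1,3); k=(r[:,2]>48)&(r[:,2]<65); print("  shank top",r[k].mean(0).round(1),k.sum())
# top box by height
k=(P[...,2]>95)&(P[...,2]<125); k[:200]=0;k[280:]=0;k[:,:390]=0;k[:,500:]=0
v,u=np.nonzero(k); print("topbox",rect(plane("top",np.c_[u,v],108)),k.sum())
# caddy
q=np.zeros_like(m); cv2.fillPoly(q,[np.int32([[176,190],[247,206],[222,290],[145,266],[150,258]])],1)
c=max(cv2.findContours(q&m,0,1)[0],key=cv2.contourArea)
bx=cv2.boxPoints(cv2.minAreaRect(c)); print(bx.round(1))
for z in(16,0): print(z,rect(plane("top",c[:,0],z)),plane("top",bx,z)[:,:2].round(1).tolist())
E
python3 m.py
```

```text
ls base (array([609.7,  56.6]), array([63.1, 63. ]), 75.4)
  shank top [610.5  57.5  55.4] 44
ss base (array([486.3, -54.2]), array([42.8, 43. ]), 80.0)
  shank top [487.7 -53.1  55.7] 44
lr base (array([484.7,  71.6]), array([59.6, 60.1]), 1.3)
  shank top [485.6  72.1  55.9] 45
sr base (array([621.1, -67.8]), array([40.8, 38.1]), 1.1)
  shank top [622.6 -66.8  55.7] 43
topbox (array([ 569.6, -302.3]), array([44.3, 93.7]), 10.7) 786
[[148.5 261.6]
 [172.2 188. ]
 [242.9 210.8]
 [219.2 284.4]]
16 (array([554.3, 300.6]), array([184.6, 189.5]), 74.3) [[488.3, 414.9], [673.4, 366.2], [620.1, 186.3], [436.2, 237.9]]
0 (array([554.3, 305.1]), array([187.6, 192.5]), 74.3) [[487.3, 421.2], [675.4, 371.7], [621.2, 189.0], [434.3, 241.4]]
```

```bash
python3 -m creep '0 0 0 -0.122 8.54; 0 0 0 -0.122 8.54; 0 0 0 -0.122 8.54; 0 0 0 -0.122 8.54; 0 0 0 -0.122 8.54'
python3 -m creep '0 0 0 -0.122 8.54; 0 0 0 -0.122 8.54; 0 0 0 -0.122 8.54; 0 0 0 -0.122 8.54; 0 0 0 -0.122 8.54'
python3 -m creep '0 0 0 -0.122 8.54; 0 0 0 -0.122 8.54; 0 -1.78 -2.88 0 8.54;0 -1.78 -2.88 0 8.54;0 -1.78 -2.88 0 8.54'
```

```text
t: 0.52
tool_pos: [195.4, -645.8, 230.8]
eef_rot: [-29.3, 89.9, 112.8]
wrist_force: [-0.1, 0.2, 0.5]
opening: 85.4
t: 0.93
tool_pos: [195.3, -645.8, 230.7]
eef_rot: [-67.7, 89.9, 109.4]
wrist_force: [-0.1, 0.3, 0.3]
opening: 85.4
t: 1.35
tool_pos: [270.5, -576.7, 230.5]
eef_rot: [-65.0, 89.9, 125.6]
wrist_force: [1.7, 0.9, 0.1]
opening: 85.3
```

```bash
python3 -m creep '0 -1.78 -2.88 0 8.54;0 -1.78 -2.88 0 8.54;0 -1.78 -2.88 0 8.54;0 -1.78 -2.88 0 8.54;0 -1.78 -2.88 0 8.54'
python3 -m creep '0 -1.78 -2.88 0 8.54;0 -1.78 -2.88 0 8.54;0 -1.78 -2.88 0 8.54;0 -1.78 -2.88 0 8.54;0 -1.78 -2.88 0 8.54'
python3 -m creep '0 -1.78 -2.88 0 8.54;0 -1.78 -2.88 0 8.54;0 0 0 0 8.54;0 0 0 0 8.54;0 0 0 0 8.54'
cat >> h.py <<'E'
def snap(tag,cam="wrist"):
    T=pose(); p,d=get_image(cam); cv2.imwrite(f"pics/{tag}.png",p); np.savez(f"pics/{tag}.npz",T=T,d=d); return T,p,d
def need(x,y,z=None,ang=None):
    """tool-axis shifts (cm) and turn (rad) to reach TCP x,y,z with tool z axis at angle ang deg (shift in the axes after the turn)"""
    T=pose(); a0=np.degrees(np.arctan2(T[1,2],T[0,2])); a=a0 if ang is None else ang
    turn=-np.radians((a-a0+180)%360-180); t=np.radians(a); zz=np.array([np.cos(t),np.sin(t)]); yy=np.array([-zz[1],zz[0]])
    dv=np.array([x,y])-T[:2,3]
    print("pos",T[:3,3].round(1),"zang",a0.round(2),"turn",turn.round(4),"y",(dv@yy/10).round(2),"z",(dv@zz/10).round(2),"x(down)",None if z is None else round((T[2,3]-z)/10,2))
E
python3 - <<'E'
from h import *
T,p,d=snap("w1"); print(T.round(3)); need(569.6,-302.3,230,190.7)
E
```

```text
t: 1.77
tool_pos: [396.2, -461.8, 231.0]
eef_rot: [-57.7, 90.0, 133.1]
wrist_force: [0.9, 0.3, -1.2]
opening: 85.6
t: 2.18
tool_pos: [521.1, -347.6, 231.0]
eef_rot: [-41.8, 90.0, 149.0]
wrist_force: [0.8, -0.4, -0.4]
opening: 85.4
t: 2.6
tool_pos: [570.1, -303.1, 230.7]
eef_rot: [-25.7, 89.9, 165.0]
wrist_force: [0.4, 0.9, -0.1]
opening: 85.2
[[-1.00000e-03  1.87000e-01 -9.82000e-01  5.70054e+02]
 [ 0.00000e+00 -9.82000e-01 -1.87000e-01 -3.03101e+02]
 [-1.00000e+00 -0.00000e+00  1.00000e-03  2.30735e+02]
 [ 0.00000e+00  0.00000e+00  0.00000e+00  1.00000e+00]]
pos [ 569.7 -303.6  231. ] zang -169.29 turn 0.0001 y -0.13 z -0.01 x(down) 0.1
```

View pics/w1.png

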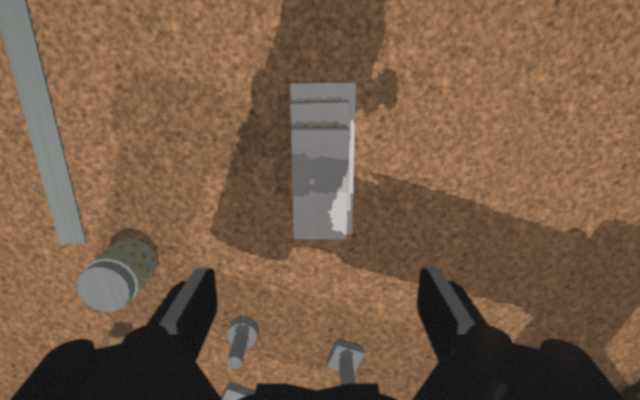

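```bash
cat >> h.py <<'E'
def rect(X):
    r=cv2.minAreaRect(np.float32(X[:,:2]).reshape(-1,1,2)); return np.round(r[0],1),np.round(r[1],1),round(r[2],1)
def slab(tag,lo,hi,x0,y0,x1,y1,z):
    f=np.load(f"pics/{tag}.npz"); P=cloud("wrist",f["d"],f["T"]); k=(P[...,2]>lo)&(P[...,2]<hi); q=np.zeros_like(k); q[y0:y1,x0:x1]=k[y0:y1,x0:x1]
    v,u=np.nonzero(q); print(tag,lo,hi,"n",len(u),"zmed",np.median(P[q][:,2]).round(1),"plane",rect(plane("wrist",np.c_[u,v],z,f["T"])),"cols",u.min(),u.max(),"rows",v.min(),v.max())
E
python3 - <<'E'
from h import *
slab("w1",100,116,270,60,380,260,108)
slab("w1",64,80,270,60,380,260,72)
slab("w1",28,44,270,60,380,260,36)
E
```

```text
w1 100 116 n 6180 zmed 108.1 plane (array([ 568.2, -305.5]), array([43.8, 89.9]), 10.8) cols 291 349 rows 128 238
w1 64 80 n 1526 zmed 72.0 plane (array([ 567. , -307.2]), array([ 49.3, 120.2]), 12.5) cols 290 349 rows 101 234
w1 28 44 n 1624 zmed 36.1 plane (array([ 564.9, -307.3]), array([ 59.7, 149.6]), 11.3) cols 290 355 rows 83 233
```

Run:
```python
from h import *
need(568.2,-305.5,84,190.8)
```

```text
pos [ 569.7 -303.6  231. ] zang -169.29 turn -0.0016 y 0.16 z 0.19 x(down) 14.7
```

```bash
python3 -m creep '2 0.16 0.19 -0.002 8.54; 3 0 0 0 8.54; 3 0 0 0 8.54; 3 0 0 0 8.54; 2 0 0 0 8.54'
python3 -m creep '1 0 0 0 8.54; 0.7 0 0 0 8.54;0 0 0 0 8.54;0 0 0 0 6;0 0 0 0 5.4' 30
python3 -m creep '0 0 0 0 5;0 0 0 0 4.6;0 0 0 0 4;0 0 0 0 4; 0 0 0 0 4'
```

```text
t: 3.07
tool_pos: [566.4, -306.0, 98.7]
eef_rot: [-35.2, 89.9, 155.5]
wrist_force: [-0.1, 0.7, 0.0]
opening: 85.6
t: 3.48
tool_pos: [569.6, -305.8, 86.0]
eef_rot: [150.7, 89.9, -18.5]
wrist_force: [-0.1, -0.1, 0.3]
opening: 63.5
t: 3.9
tool_pos: [569.1, -305.5, 85.5]
eef_rot: [142.6, 89.9, -26.5]
wrist_force: [-1.6, 1.3, 5.8]
opening: 43.7
```

```bash
python3 -m creep '0 0 0 0 4;-0.5 0 0 0 4;-1 0 0 0 4;-1.5 0 0 0 4; -1.5 0 0 0 4' 40
python3 -m creep '-1.5 0 0 0 4;-1 0 0 0 4;0 0 0 0 4'
python3 - <<'E'
from h import *
print(status.read_state()["wrist_force"]); T,p,d=snap("w2"); snap("top2","top")
E
```

```text
t: 4.32
tool_pos: [568.4, -305.2, 129.9]
eef_rot: [-30.0, 89.9, 160.8]
wrist_force: [0.5, -0.8, -1.5]
opening: 43.5
t: 4.57
tool_pos: [570.1, -305.8, 157.4]
eef_rot: [151.0, 89.7, -18.1]
wrist_force: [1.0, -0.4, -2.1]
opening: 43.3
[ 0.96046251 -0.3813753  -2.11873549]
```

View pics/w2.png

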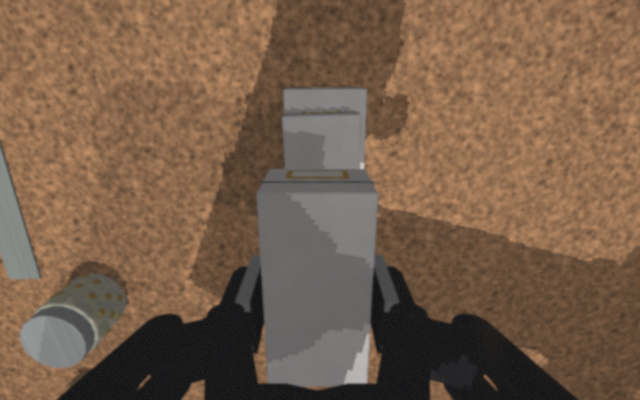

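```bash
python3 -m creep '0 2 0 0 4;0 3.5 0 0 4;0 3.5 0 0 4;0 3.5 0 0 4; 0 2.5 0 0 4'
python3 -m creep '2 0 0 0 4;3 0 0 0 4;3 0 0 0 4; 3 0 0 0 4;1.5 0 0 0 4'
python3 -m creep '0.7 0 0 0 4;0.4 0 0 0 4;0 0 0 0 4'
```

```text
t: 5.08
tool_pos: [596.4, -454.8, 152.3]
eef_rot: [-33.6, 89.9, 157.1]
wrist_force: [-0.2, 0.9, -1.6]
opening: 43.4
t: 5.5
tool_pos: [593.8, -451.1, 23.0]
eef_rot: [-42.8, 89.6, 147.9]
wrist_force: [-0.9, 0.7, -3.0]
opening: 43.2
t: 5.75
tool_pos: [596.6, -452.5, 17.3]
eef_rot: [-30.6, 89.9, 160.2]
wrist_force: [0.1, 0.1, -1.6]
opening: 43.1
```

```bash
python3 -m creep '0.2 0 0 0 4;0 0 0 0 4;0 0 0 0 4'; python3 -m creep '0.1 0 0 0 4;0 0 0 0 4;0 0 0 0 4'; python3 -m creep '0.1 0 0 0 4;0 0 0 0 4'
```

```text
t: 6.0
tool_pos: [597.5, -452.9, 17.7]
eef_rot: [144.5, 89.9, -24.7]
wrist_force: [0.0, 0.3, -1.6]
opening: 43.3
t: 6.25
tool_pos: [597.0, -452.7, 15.8]
eef_rot: [146.4, 90.0, -22.8]
wrist_force: [-0.2, 0.0, -2.1]
opening: 43.1
t: 6.42
tool_pos: [596.8, -452.6, 14.2]
eef_rot: [-59.8, 90.0, 131.0]
wrist_force: [-0.2, -0.0, -1.1]
opening: 43.7
```

```bash
python3 -m creep '0.1 0 0 0 4;0 0 0 0 4;0 0 0 0 4'
python3 - <<'E'
from h import *
print([ (lambda s:(s["tool_pos"][2].round(2) if hasattr(s["tool_pos"][2],'round') else s["tool_pos"][2], s["wrist_force"][2]))(status.read_state()) for _ in range(2)])
E
```

```text
t: 6.67
tool_pos: [597.0, -452.7, 13.7]
eef_rot: [130.9, 90.0, -38.3]
wrist_force: [-0.2, 1.1, 1.6]
opening: 43.3
[(np.float64(13.66), np.float64(1.5680824156300925)), (np.float64(13.66), np.float64(1.5680824156300925))]
```

```bash
python3 -m creep '0 0 0 0 4.4;0 0 0 0 4.6;0 0 0 0 5;0 0 0 0 6;0 0 0 0 6.5'; python3 -m creep '-1 0 0 0 7;-2 0 0 0 8.54;-4 0 0 0 8.54;-4 0 0 0 8.54;-4 0 0 0 8.54'
python3 -m creep '0 -3.5 0 0 8.54;0 -4 0 0 8.54;0 -4 0 0 8.54;0 -3.5 0 0 8.54;0 0 0 0 8.54';python3 -m creep '0 0 0 0 8.54;0 0 0 0 8.54'
python3 - <<'E'
from h import *
snap("w3")
slab("w3",64,80,230,40,420,270,72)
slab("w3",28,44,230,40,420,270,36)
E
```

```text
t: 7.08
tool_pos: [597.0, -452.7, 13.3]
eef_rot: [125.7, 90.0, -43.5]
wrist_force: [0.0, 0.1, 0.6]
opening: 64.9
t: 7.5
tool_pos: [596.5, -452.6, 165.6]
eef_rot: [1.7, 90.0, -167.4]
wrist_force: [0.4, -1.2, 0.9]
opening: 85.3
t: 7.92
tool_pos: [567.8, -300.6, 165.1]
eef_rot: [-161.0, 89.9, 29.9]
wrist_force: [-0.7, -0.7, -0.8]
opening: 85.6
t: 8.08
tool_pos: [569.2, -305.3, 164.5]
eef_rot: [147.0, 89.9, -22.1]
wrist_force: [-0.6, 0.1, 0.3]
opening: 85.5
w3 64 80 n 11219 zmed 72.1 plane (array([ 567.1, -309.2]), array([ 49.8, 116.6]), 12.4) cols 281 357 rows 111 269
w3 28 44 n 2799 zmed 36.0 plane (array([ 568. , -323.1]), array([ 59.8, 181.2]), 11.3) cols 283 363 rows 40 267
```

View pics/w3.png

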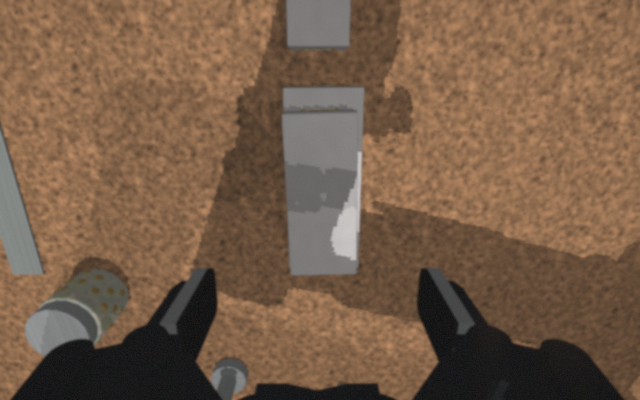

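Run:
```python
from h import *
slab("w3",64,80,240,60,410,300,72)
slab("w3",28,44,240,60,410,300,36)
need(567.2,-307.3,49.5,192.4)
```

```text
w3 64 80 n 11517 zmed 72.1 plane (array([ 566.7, -307.4]), array([ 49.8, 120.4]), 12.4) cols 281 357 rows 111 274
w3 28 44 n 2362 zmed 36.1 plane (array([ 565. , -307.6]), array([ 59.8, 149.6]), 11.3) cols 283 363 rows 87 267
pos [ 569.1 -305.8  164. ] zang -169.17 turn -0.0274 y 0.1 z 0.22 x(down) 11.45
```

```bash
python3 -m creep '2 0.1 0.22 -0.027 8.54; 3 0 0 0 8.54; 3 0 0 0 8.54; 2 0 0 0 8.54; 1 0 0 0 8.54'
python3 -m creep '0.3 0 0 0 8.54;0 0 0 0 7;0 0 0 0 6.4;0 0 0 0 5.8;0 0 0 0 5.4' 40
python3 -m creep '0 0 0 0 5.1;0 0 0 0 4.8;0 0 0 0 4.6;0 0 0 0 4.6; 0 0 0 0 4.6'
```

```text
t: 8.55
tool_pos: [564.9, -307.5, 49.7]
eef_rot: [-28.4, 89.7, 163.8]
wrist_force: [0.2, -0.1, 0.3]
opening: 85.7
t: 8.97
tool_pos: [567.6, -307.0, 51.8]
eef_rot: [153.0, 89.9, -14.6]
wrist_force: [-0.1, -0.2, 1.0]
opening: 53.7
t: 9.38
tool_pos: [567.2, -306.9, 51.6]
eef_rot: [142.0, 89.9, -25.6]
wrist_force: [-2.4, -0.2, 5.0]
opening: 49.2
```

```bash
python3 -m creep '0 0 0 0 5.2;0 0 0 0 5.6;0 0 0 0 6.4;0 0 0 0 7.5;-1 0 0 0 8.54'
python3 -m creep '-2 0 0 0 8.54;-4 0 0 0 8.54;-4 0 0 0 8.54;-4 0 0 0 8.54;-3 0 0 0 8.54'
python3 -m creep '0 -2 -0.4 0 8.54;0 -3.78 -0.7 0 8.54;0 -3.78 -0.7 0 8.54;0 -3.78 -0.7 0 8.54;0 -3.78 -0.7 0 8.54'
python3 -m creep '0 -3.78 -0.7 0 8.54;0 -3.78 -0.7 0 8.54;0 -3.78 -0.7 0 8.54;0 -3.78 -0.7 0 8.54;0 -3.78 -0.7 0 8.54'
python3 -m creep '0 -3.78 -0.7 0 8.54;0 -3.78 -0.7 0 8.54;0 -3.78 -0.7 0 8.54;0 -3.78 -0.7 0 8.54;0 -3.78 -0.7 0 8.54'
python3 -m creep '0 -3.5 -0.7 0 8.54;0 -2 -0.4 0 8.54;0 0 0 0.12 8.54;0 0 0 0.12 8.54;0 0 0 0.12 8.54'
python3 -m creep '0 0 0 0.12 8.54;0 0 0 0 8.54;0 0 0 0 8.54;0 0 0 0 8.54'
python3 - <<'E'
from h import *
T,p,d=snap("w4"); print(T.round(2))
E
```

```text
t: 9.8
tool_pos: [565.4, -306.2, 58.6]
eef_rot: [-31.7, 89.8, 160.6]
wrist_force: [-0.6, -0.4, -1.0]
opening: 84.6
t: 10.22
tool_pos: [567.3, -307.2, 235.1]
eef_rot: [143.0, 89.8, -24.6]
wrist_force: [0.4, 0.5, 0.3]
opening: 85.7
t: 10.63
tool_pos: [560.9, -131.3, 231.2]
eef_rot: [170.2, 89.9, 2.6]
wrist_force: [1.5, 0.2, -0.7]
opening: 86.1
t: 11.05
tool_pos: [554.5, 61.3, 231.4]
eef_rot: [-172.9, 89.9, 19.4]
wrist_force: [0.3, 0.3, 0.1]
opening: 85.5
t: 11.47
tool_pos: [548.2, 253.5, 231.4]
eef_rot: [-157.2, 89.9, 35.1]
wrist_force: [0.8, -0.2, 0.1]
opening: 85.3
t: 11.88
tool_pos: [547.4, 308.1, 230.6]
eef_rot: [67.2, 90.0, -121.3]
wrist_force: [1.0, 0.1, -0.0]
opening: 85.5
t: 12.22
tool_pos: [547.7, 307.4, 230.6]
eef_rot: [-125.6, 90.0, 39.5]
wrist_force: [-0.6, 0.3, -0.0]
opening: 85.3
[[ 0.0000e+00 -2.6000e-01 -9.7000e-01  5.4767e+02]
 [ 0.0000e+00 -9.7000e-01  2.6000e-01  3.0743e+02]
 [-1.0000e+00 -0.0000e+00 -0.0000e+00  2.3062e+02]
 [ 0.0000e+00  0.0000e+00  0.0000e+00  1.0000e+00]]
```

View pics/w4.png

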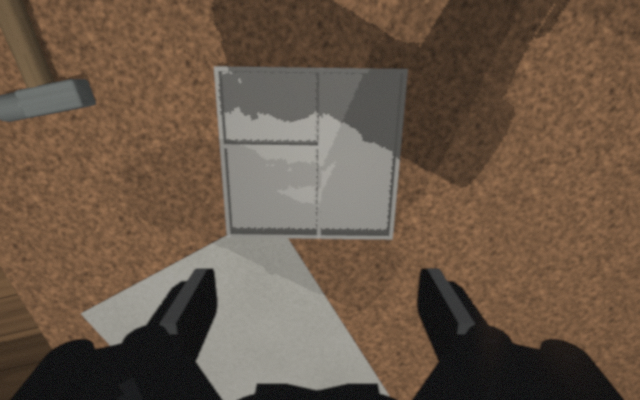

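Run:
```python
from h import *
slab("w4",9,22,195,50,425,250,16)
slab("w4",2,22,195,50,425,250,16)
f=np.load("pics/w4.npz")
X=plane("wrist",[(214,67),(407,70),(393,238),(230,236)],16,f["T"])[:,:2]; print(X.round(1), X.mean(0))
for i in range(4): print(np.linalg.norm(X[i]-X[i-1]).round(1), np.degrees(np.arctan2(*(X[i]-X[i-1])[::-1])).round(1))
```

```text
w4 9 22 n 4760 zmed 15.8 plane (array([553.8, 303. ]), array([178.1, 184.1]), 74.4) cols 214 407 rows 66 238
w4 2 22 n 30651 zmed 4.3 plane (array([555.8, 302.2]), array([205.9, 252.5]), 75.1) cols 195 424 rows 51 249
[[617.9 193.7]
 [441.5 243.3]
 [487.6 412.8]
 [662.  363.9]] [552.2484341  303.43520597]
175.8 -104.5
183.2 164.3
175.6 74.8
181.1 -15.7
```

```bash
python3 -m creep '0 0 0 -0.12 8.54;0 0 0 -0.12 8.54;0 0 0 -0.12 8.54;0 0 0 -0.12 8.54;0 2 0.4 0 8.54'
python3 -m creep '0 3.78 0.7 0 8.54;0 3.78 0.7 0 8.54;0 3.78 0.7 0 8.54;0 3.78 0.7 0 8.54;0 3.78 0.7 0 8.54'
python3 -m creep '0 3.78 0.7 0 8.54;0 3.78 0.7 0 8.54;0 3.78 0.7 0 8.54;0 3.78 0.7 0 8.54;0 3.78 0.7 0 8.54'
python3 -m creep '0 3.78 0.7 0 8.54;0 3.78 0.7 0 8.54;0 3.78 0.7 0 8.54;0 3.78 0.7 0 8.54;0 3.5 0.7 0 8.54'
python3 -m creep '0 2 0.4 0 8.54;0 0 0 0 8.54;0 0 0 0 8.54;0 0 0 0 8.54;0 0 0 0 8.54'
python3 - <<'E'
from h import *
snap("w5")
slab("w5",64,80,240,60,410,300,72)
slab("w5",28,44,240,60,410,300,36)
need(566.8,-307.3,51,192.4)
E
```

```text
t: 12.68
tool_pos: [548.2, 289.0, 230.0]
eef_rot: [-150.1, 90.0, 43.0]
wrist_force: [0.5, -0.6, 0.1]
opening: 85.3
t: 13.1
tool_pos: [553.8, 93.0, 230.6]
eef_rot: [-173.9, 90.0, 18.5]
wrist_force: [0.6, -0.0, 0.6]
opening: 85.2
t: 13.52
tool_pos: [560.0, -99.2, 230.8]
eef_rot: [173.7, 90.0, 6.1]
wrist_force: [0.3, 0.0, 1.1]
opening: 85.6
t: 13.93
tool_pos: [565.6, -288.9, 230.5]
eef_rot: [134.3, 90.0, -33.3]
wrist_force: [0.4, 1.3, 0.8]
opening: 85.7
t: 14.35
tool_pos: [566.6, -306.1, 230.5]
eef_rot: [-172.7, 90.0, 19.7]
wrist_force: [-0.4, 0.2, 0.1]
opening: 85.6
w5 64 80 n 7521 zmed 72.1 plane (array([ 567.5, -307. ]), array([ 49.9, 119.9]), 12.4) cols 287 346 rows 105 237
w5 28 44 n 1794 zmed 36.1 plane (array([ 565.1, -307.9]), array([ 59.7, 148.7]), 11.3) cols 288 353 rows 85 235
pos [ 566.8 -305.9  230.6] zang -167.55 turn 0.0009 y 0.14 z 0.03 x(down) 17.96
```

```bash
python3 -m creep '3 0.13 0 0 8.54;4 0 0 0 8.54;4 0 0 0 8.54;4 0 0 0 8.54;2 0 0 0 8.54'
python3 -m creep '0.9 0 0 0 8.54;0 0 0 0 7;0 0 0 0 6.4;0 0 0 0 5.8;0 0 0 0 5.4' 45
python3 -m creep '0 0 0 0 5.1;0 0 0 0 4.8;0 0 0 0 4.6;0 0 0 0 4.6; 0 0 0 0 4.6'
python3 -m creep '-0.2 0 0 0 4.6;-0.6 0 0 0 4.6;-1.5 0 0 0 4.6;-3 0 0 0 4.6; -3 0 0 0 4.6'
python3 -m creep '-3 0 0 0 4.6;-2 0 0 0 4.6;0 0 0 0 4.6;0 0 0 0 4.6'
python3 - <<'E'
from h import *
snap("w6"); need(505.6,316.4,19.3,180-15.6); need(505.6,316.4,19.3)
E
```

```text
t: 14.82
tool_pos: [564.7, -306.0, 55.9]
eef_rot: [-35.7, 89.7, 156.7]
wrist_force: [-1.0, 1.1, -0.3]
opening: 85.3
t: 15.23
tool_pos: [568.4, -308.2, 53.6]
eef_rot: [152.0, 89.8, -15.6]
wrist_force: [-0.3, 0.6, 0.7]
opening: 54.1
t: 15.65
tool_pos: [567.9, -308.3, 53.3]
eef_rot: [149.5, 89.8, -18.1]
wrist_force: [-1.7, 1.8, 5.9]
opening: 48.8
t: 16.07
tool_pos: [565.9, -307.7, 134.3]
eef_rot: [-29.1, 89.8, 163.3]
wrist_force: [1.9, 0.1, -2.2]
opening: 48.8
t: 16.4
tool_pos: [567.5, -308.1, 186.1]
eef_rot: [161.0, 89.8, -6.7]
wrist_force: [0.0, 0.1, -2.9]
opening: 49.2
pos [ 566.6 -307.7  184.4] zang -167.65 turn 0.4879 y -58.47 z 22.66 x(down) 16.51
pos [ 566.6 -307.7  184.4] zang -167.65 turn -0.0 y -62.27 z -7.39 x(down) 16.51
```

View pics/w6.png

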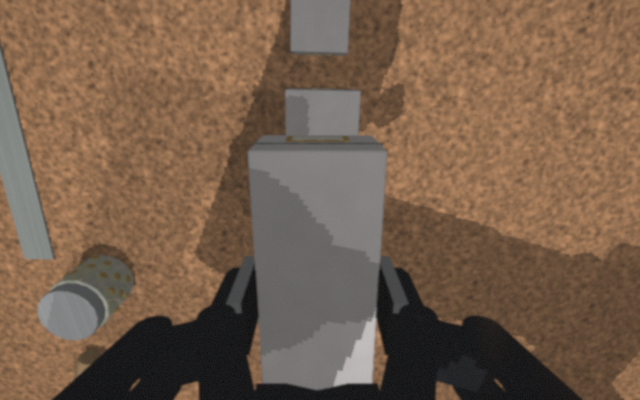

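```bash
python3 -m creep '0 -1.3 -0.2 0 4.6;0 -2.5 -0.3 0 4.6;0 -3.5 -0.4 0 4.6;0 -3.5 -0.4 0 4.6;0 -3.5 -0.4 0 4.6'
python3 -m creep '0 -3.5 -0.4 0 4.6;0 -3.5 -0.4 0 4.6;0 -3.5 -0.4 0 4.6;0 -3.5 -0.4 0 4.6;0 -3.5 -0.4 0 4.6'
python3 -m creep '0 -3.5 -0.4 0 4.6;0 -3.5 -0.4 0 4.6;0 -3.5 -0.4 0 4.6;0 -3.5 -0.5 0 4.6;0 -3.5 -0.5 0 4.6'
python3 -m creep '0 -3.5 -0.4 0 4.6;0 -3.5 -0.4 0 4.6;0 -2.2 -0.4 0 4.6;0 -1 0 0 4.6;0 0 0 0 4.6'
python3 -m creep '0 0 0 0.0976 4.6;0 0 0 0.0976 4.6;0 0 0 0.0976 4.6;0 0 0 0.0976 4.6;0 0 0 0.0976 4.6'
python3 -m creep '0 0 0 0 4.6;0 0 0 0 4.6;0 0 0 0 4.6'
python3 - <<'E'
from h import *
need(505.6,316.4,24.3,180-15.6)
snap("w7")
E
```

```text
t: 16.87
tool_pos: [551.4, -163.1, 182.5]
eef_rot: [-17.1, 89.8, 175.3]
wrist_force: [1.2, -0.4, -2.7]
opening: 48.9
t: 17.28
tool_pos: [533.4, 12.3, 183.0]
eef_rot: [-0.1, 89.9, -167.7]
wrist_force: [0.8, -0.3, -2.1]
opening: 48.8
t: 17.7
tool_pos: [517.3, 187.7, 183.0]
eef_rot: [18.6, 89.9, -149.0]
wrist_force: [0.6, -0.9, -1.3]
opening: 48.8
t: 18.12
tool_pos: [507.5, 290.1, 182.6]
eef_rot: [26.9, 89.8, -140.6]
wrist_force: [-0.1, -0.4, -2.7]
opening: 48.6
t: 18.53
tool_pos: [508.2, 286.9, 183.3]
eef_rot: [57.4, 89.9, -138.5]
wrist_force: [0.9, 0.2, -1.8]
opening: 48.7
t: 18.78
tool_pos: [508.6, 287.7, 183.9]
eef_rot: [57.6, 89.9, -137.8]
wrist_force: [-1.1, 0.4, -2.4]
opening: 48.8
pos [508.6 287.7 183.9] zang 164.56 turn 0.0028 y -2.69 z 1.06 x(down) 15.96
```

View pics/w7.png

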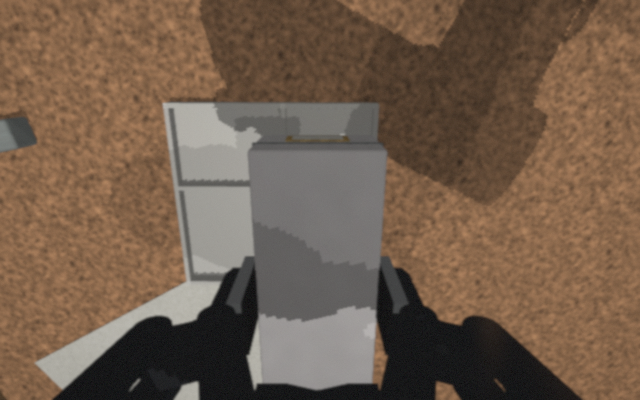

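```bash
python3 -m creep '0 -1.5 0.5 0.003 4.6;0 -1.19 0.56 0 4.6;2 0 0 0 4.6;3 0 0 0 4.6;3 0 0 0 4.6'
python3 -m creep '2.5 0 0 0 4.6;1.5 0 0 0 4.6;0.5 0 0 0 4.6;0 0 0 0 4.6;0 0 0 0 4.6'
python3 - <<'E'
from h import *
need(505.6,316.4,22.5,180-15.6)
snap("w8"); snap("s8","scene")
E
```

```text
t: 19.25
tool_pos: [506.2, 319.0, 104.3]
eef_rot: [-114.6, 89.8, 49.8]
wrist_force: [-0.3, -0.1, -3.7]
opening: 49.0
t: 19.67
tool_pos: [506.3, 318.1, 59.9]
eef_rot: [-144.1, 90.0, 20.2]
wrist_force: [-0.5, -0.0, -2.2]
opening: 49.0
pos [506.3 318.1  59.9] zang 164.31 turn -0.0015 y 0.18 z 0.02 x(down) 3.74
```

View pics/s8.png

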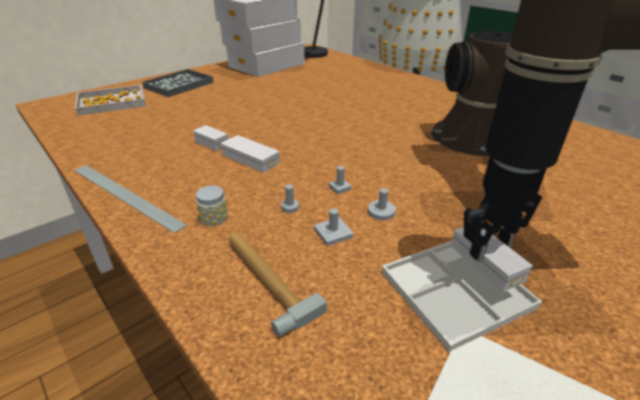

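Aligned over the long bay (box around (497,258)). Lowering.

```bash
python3 -m creep '1.2 0.15 0 0 4.6;1.2 0 0 0 4.6;0.8 0 0 0 4.6;0.2 0 0 0 4.6;0 0 0 0 4.6'
python3 -m creep '0 0 0 0 4.6;0.2 0 0 0 4.6;0 0 0 0 4.6'
```

```text
t: 20.18
tool_pos: [505.6, 315.8, 25.4]
eef_rot: [110.5, 90.0, -85.3]
wrist_force: [0.5, -0.0, -2.1]
opening: 48.9
t: 20.43
tool_pos: [505.7, 316.0, 23.7]
eef_rot: [-115.2, 90.0, 49.1]
wrist_force: [-1.0, -0.6, -1.9]
opening: 49.0
```

```bash
python3 -m creep '0.1 0 0 0 4.6;0 0 0 0 4.6;0 0 0 0 4.6'
python3 -m creep '0.1 0 0 0 4.6;0 0 0 0 4.6;0 0 0 0 4.6'; python3 -m creep '0.05 0 0 0 4.6;0 0 0 0 4.6;0 0 0 0 4.6'
```

```text
t: 20.68
tool_pos: [505.5, 315.8, 22.4]
eef_rot: [-120.5, 90.0, 43.7]
wrist_force: [-1.1, -0.1, -3.4]
opening: 48.9
t: 20.93
tool_pos: [505.6, 315.8, 21.4]
eef_rot: [-136.5, 90.0, 27.7]
wrist_force: [0.5, 0.1, -2.6]
opening: 48.9
t: 21.18
tool_pos: [505.6, 315.9, 21.3]
eef_rot: [-128.3, 90.0, 35.9]
wrist_force: [-2.1, -1.5, 5.2]
opening: 49.1
```

```bash
python3 -m creep '0 0 0 0 5.1;0 0 0 0 5.3;0 0 0 0 5.6;0 0 0 0 6;0 0 0 0 6'
python3 -m creep '-1 0 0 0 6;-2 0 0 0 6.5;-3 0 0 0 8.54;-4 0 0 0 8.54;-4 0 0 0 8.54'
python3 -m creep '-4 0 0 0 8.54;-2.5 0 0 0 8.54;0 0 0 0 8.54;0 0 0 0 8.54'
python3 - <<'E'
from h import *
snap("w9"); slab("w9",34,46,200,60,450,300,40)
need(597,-452.7,None,190.8);need(597,-452.7)
E
```

```text
t: 21.6
tool_pos: [505.5, 315.7, 20.7]
eef_rot: [79.6, 90.0, -116.1]
wrist_force: [0.1, -0.0, 0.2]
opening: 59.9
t: 22.02
tool_pos: [505.0, 315.1, 162.5]
eef_rot: [69.4, 89.9, -126.3]
wrist_force: [0.2, 1.2, 0.6]
opening: 85.5
t: 22.35
tool_pos: [506.0, 316.3, 228.7]
eef_rot: [-114.1, 89.7, 50.1]
wrist_force: [0.6, 0.6, -0.6]
opening: 85.4
w9 34 46 n 6307 zmed 40.1 plane (array([505.7, 317.2]), array([119.5,  49.9]), 74.3) cols 290 344 rows 104 225
pos [505.3 315.7 226.8] zang 164.23 turn -0.4637 y 77.19 z 5.39 x(down) None
pos [505.3 315.7 226.8] zang 164.23 turn -0.0 y 71.46 z -29.7 x(down) None
```

View pics/w9.png

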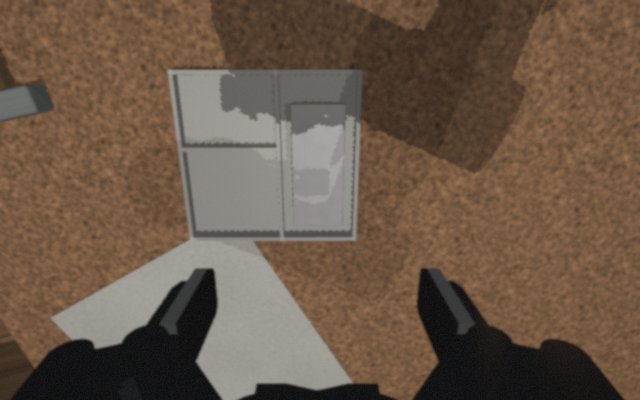

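```bash
python3 -m creep '0 0 0 -0.116 8.54;0 0 0 -0.116 8.54;0 0 0 -0.116 8.54;0 0 0 -0.116 8.54;0 2 0.27 0 8.54'
python3 -m creep '0 3.86 0.27 0 8.54;0 3.86 0.27 0 8.54;0 3.86 0.27 0 8.54;0 3.86 0.27 0 8.54;0 3.86 0.27 0 8.54'
python3 -m creep '0 3.86 0.27 0 8.54;0 3.86 0.27 0 8.54;0 3.86 0.27 0 8.54;0 3.86 0.27 0 8.54;0 3.86 0.27 0 8.54'
python3 -m creep '0 3.86 0.27 0 8.54;0 3.86 0.27 0 8.54;0 3.86 0.27 0 8.54;0 3.86 0.27 0 8.54;0 3.86 0.27 0 8.54'
python3 -m creep '0 3.86 0.27 0 8.54;0 3.86 0.27 0 8.54;0 2 0 0 8.54;0 0 0 0 8.54;0 0 0 0 8.54'
python3 - <<'E'
from h import *
snap("w10"); need(597,-452.7,None,190.8)
E
```

```text
t: 22.82
tool_pos: [506.1, 296.8, 223.9]
eef_rot: [34.1, 89.8, -134.6]
wrist_force: [0.2, 0.1, 0.8]
opening: 85.4
t: 23.23
tool_pos: [528.5, 101.1, 224.7]
eef_rot: [15.9, 89.9, -153.3]
wrist_force: [0.1, 0.5, -0.1]
opening: 85.4
t: 23.65
tool_pos: [551.4, -90.9, 224.8]
eef_rot: [-7.1, 89.9, -176.3]
wrist_force: [0.4, -0.1, -0.1]
opening: 85.1
t: 24.07
tool_pos: [574.3, -282.8, 224.5]
eef_rot: [-25.6, 89.9, 165.1]
wrist_force: [1.3, -0.2, -0.6]
opening: 85.3
t: 24.48
tool_pos: [587.1, -378.5, 223.4]
eef_rot: [-33.0, 89.8, 157.7]
wrist_force: [-0.4, 0.6, -0.9]
opening: 85.4
pos [ 587.4 -377.5  224. ] zang -169.29 turn -0.0016 y 7.57 z 0.47 x(down) None
```

View pics/w10.png

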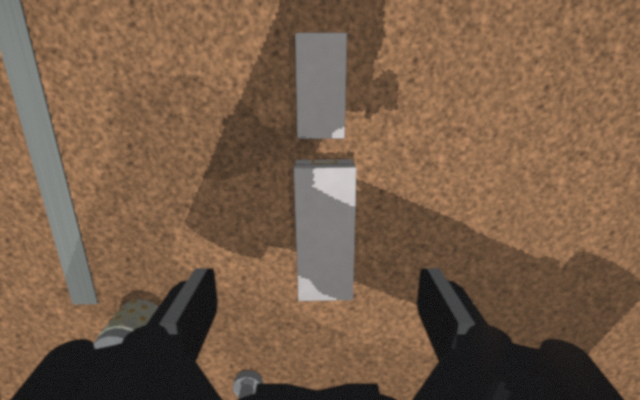

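Run:
```python
from h import *
slab("w10",28,44,270,20,400,142,36)
slab("w10",28,44,270,150,400,320,36)
f=np.load("pics/w10.npz"); p=cv2.imread("pics/w10.png")
```

```text
w10 28 44 n 5193 zmed 36.0 plane (array([ 597. , -451.2]), array([43.9, 89.3]), 10.8) cols 295 346 rows 33 138
w10 28 44 n 7857 zmed 36.1 plane (array([ 565.1, -308.4]), array([ 59.8, 151.8]), 11.3) cols 294 355 rows 165 300
```

```bash
python3 -m creep '0 3.5 0.2 -0.002 8.54;0 3.97 0.27 0 8.54;4 0 0 0 8.54;4 0 0 0 8.54;4 0 0 0 8.54'
python3 -m creep '4 0 0 0 8.54;3 0 0 0 8.54;1 0 0 0 8.54;0 0 0 0 8.54;0 0 0 0 8.54'
python3 - <<'E'
from h import *
need(597,-451.4,14,190.8)
E
```

```text
t: 24.95
tool_pos: [598.0, -450.8, 104.9]
eef_rot: [164.8, 89.9, -4.3]
wrist_force: [0.2, -0.5, -0.7]
opening: 85.5
t: 25.37
tool_pos: [598.8, -451.2, 27.0]
eef_rot: [98.0, 90.0, -71.0]
wrist_force: [0.1, -0.0, 0.8]
opening: 85.4
pos [ 598.8 -451.2   27. ] zang -168.99 turn 0.0037 y -0.01 z 0.18 x(down) 1.3
```

```bash
python3 -m creep '0.8 0 0.18 0.004 8.54;0.4 0 0 0 8.54;0 0 0 0 7;0 0 0 0 6;0 0 0 0 5.4' 40
python3 -m creep '0 0 0 0 5;0 0 0 0 4.6;0 0 0 0 4;0 0 0 0 4; 0 0 0 0 4'
python3 - <<'E'
from h import *
s=status.read_state(); print(s["tool_pos"])
E
python3 -m creep '-0.3 0 0 0 4;-1 0 0 0 4;-2.5 0 0 0 4;-4 0 0 0 4; -3 0 0 0 4'
python3 -m creep '-1 0 0 0 4;0 0 0 0 4;0 0 0 0 4'
python3 - <<'E'
from h import *
need(565.1,-307.6,None,191.3)
E
```

```text
t: 25.78
tool_pos: [596.6, -452.0, 14.7]
eef_rot: [142.0, 89.9, -27.2]
wrist_force: [0.3, 0.2, 0.2]
opening: 54.5
t: 26.2
tool_pos: [596.7, -452.0, 14.4]
eef_rot: [135.3, 89.9, -34.0]
wrist_force: [0.0, 1.0, 4.3]
opening: 43.2
[ 596.65895588 -451.97047037   14.38832914]
t: 26.62
tool_pos: [596.0, -451.9, 123.9]
eef_rot: [2.0, 90.0, -167.3]
wrist_force: [0.6, -1.1, -0.7]
opening: 43.2
t: 26.87
tool_pos: [596.1, -451.5, 132.1]
eef_rot: [-168.3, 89.9, 22.4]
wrist_force: [-0.9, 0.2, -3.3]
opening: 43.3
pos [ 596.1 -451.5  132.1] zang -169.31 turn -0.0106 y -14.72 z 0.22 x(down) None
```

```bash
python3 -m creep '0 -1.5 0 -0.01 4;0 -3 0.1 0 4;0 -3.5 0.1 0 4;0 -3.5 0 0 4;0 -2.2 0 0 4'
python3 -m creep '0 -1 0 0 4;0 0 0 0 4;0 0 0 0 4;0 0 0 0 4'
python3 - <<'E'
from h import *
need(565.1,-308.2,53,191.3)
E
```

```text
t: 27.28
tool_pos: [565.2, -314.8, 129.1]
eef_rot: [-37.3, 89.7, 154.0]
wrist_force: [-0.4, -0.0, -1.5]
opening: 43.0
t: 27.62
tool_pos: [565.5, -308.5, 130.8]
eef_rot: [-20.9, 89.9, 170.4]
wrist_force: [0.0, -0.2, -1.2]
opening: 43.1
pos [ 565.5 -308.5  130.8] zang -168.73 turn -0.0005 y -0.04 z 0.03 x(down) 7.78
```

```bash
python3 -m creep '1.5 0 0 0 4;2.5 0 0 0 4;2 0 0 0 4;1 0 0 0 4;0.4 0 0 0 4'
python3 -m creep '0 0 0 0 4;0 0 0 0 4;0 0 0 0 4;0 0 0 0 4'
python3 - <<'E'
from h import *
need(565.1,-308.2,50.4,191.3)
E
```

```text
t: 28.03
tool_pos: [564.3, -308.6, 55.2]
eef_rot: [-25.0, 89.8, 166.2]
wrist_force: [-0.3, -0.5, -2.5]
opening: 43.1
t: 28.37
tool_pos: [566.5, -308.3, 59.1]
eef_rot: [153.0, 89.9, -15.7]
wrist_force: [0.3, 0.8, -2.5]
opening: 43.1
pos [ 566.5 -308.3   59.1] zang -168.71 turn -0.0001 y -0.04 z 0.14 x(down) 0.87
```

```bash
python3 -m creep '0.3 0 0.1 0 4;0.2 0 0 0 4;0 0 0 0 4;0 0 0 0 4;0 0 0 0 4'
python3 -m creep '0.1 0 0 0 4;0 0 0 0 4;0 0 0 0 4'
python3 -m creep '0.1 0 0 0 4;0 0 0 0 4;0 0 0 0 4'
```

```text
t: 28.78
tool_pos: [564.8, -308.2, 52.9]
eef_rot: [106.4, 90.0, -62.3]
wrist_force: [-0.4, 0.3, -2.4]
opening: 43.4
t: 29.03
tool_pos: [564.7, -308.2, 51.8]
eef_rot: [-19.1, 90.0, 172.2]
wrist_force: [0.2, -0.1, -1.6]
opening: 43.1
t: 29.28
tool_pos: [564.7, -308.2, 50.7]
eef_rot: [-22.3, 90.0, 169.0]
wrist_force: [0.0, -0.6, -1.6]
opening: 43.5
```

```bash
python3 -m creep '0.07 0 0 0 4;0 0 0 0 4;0 0 0 0 4'
```

```text
t: 29.53
tool_pos: [564.8, -308.2, 50.4]
eef_rot: [139.4, 90.0, -29.3]
wrist_force: [-0.7, 0.1, 2.0]
opening: 43.3
```

```bash
python3 -m creep '0 0 0 0 4.5;0 0 0 0 4.7;0 0 0 0 5;0 0 0 0 5.6;0 0 0 0 6.2'
python3 -m creep '-1 0 0 0 6.4;-2 0 0 0 8.54;-3 0 0 0 8.54;-4 0 0 0 8.54;-4 0 0 0 8.54'
python3 -m creep '-4 0 0 0 8.54;0 0 0 0 8.54;0 0 0 0 8.54;0 0 0 0 8.54'
python3 - <<'E'
from h import *
snap("w11")
slab("w11",64,80,250,60,390,300,72)
slab("w11",28,44,250,60,390,300,36)
E
```

```text
t: 29.95
tool_pos: [564.7, -308.3, 50.1]
eef_rot: [128.9, 90.0, -39.8]
wrist_force: [0.5, -0.2, -0.4]
opening: 61.9
t: 30.37
tool_pos: [564.0, -308.1, 191.8]
eef_rot: [-18.4, 89.9, 172.9]
wrist_force: [1.7, -0.2, 0.4]
opening: 85.4
t: 30.7
tool_pos: [564.5, -308.0, 230.8]
eef_rot: [176.3, 89.9, 7.6]
wrist_force: [-1.0, -0.2, -0.4]
opening: 85.0
w11 64 80 n 4959 zmed 72.1 plane (array([ 565.1, -308.3]), array([43.9, 90.2]), 11.3) cols 291 342 rows 124 223
w11 28 44 n 4068 zmed 36.1 plane (array([ 565. , -307.7]), array([ 59.8, 149.1]), 11.3) cols 284 349 rows 87 236
```

View pics/w11.png

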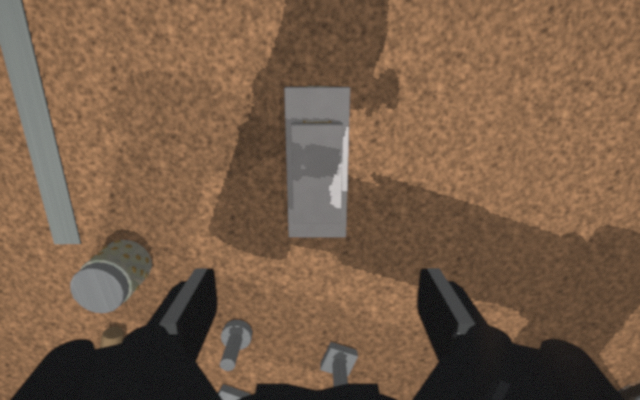

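```bash
python3 -m creep '0 0 0 0.1 8.54;0 0 0 0.097 8.54;0 -2 0 0 8.54;0 -4 0 0 8.54;0 -4 0 0 8.54'
python3 -m creep '0 -4 0 0 8.54;0 -4 0 0 8.54;0 -4 0 0 8.54;0 -4 0 0 8.54;0 -4 0 0 8.54'
python3 -m creep '0 -3 -2 0 8.54;0 -3 -2 0 8.54;0 0 0 0 8.54;0 0 0 0 8.54;0 0 0 0 8.54'
python3 - <<'E'
from h import *
T,p,d=snap("w12"); need(609,58,230,180)
P=cloud("wrist",d,T)
for n,(x,y) in dict(ls=(610,57),ss=(487,-53),lr=(485,71),sr=(622,-67)).items():
    k=(np.hypot(P[...,0]-x,P[...,1]-y)<22)&(P[...,2]>48)&(P[...,2]<62); k[290:]=0
    if k.sum()>5:
        v,u=np.nonzero(k); X=plane("wrist",np.c_[u,v],56,T); print(n,"shank top",rect(X),k.sum(),np.median(P[k][:,2]),u.mean(),v.mean())
    k=(np.hypot(P[...,0]-x,P[...,1]-y)<48)&(P[...,2]>8)&(P[...,2]<16); k[290:]=0
    if k.sum()>5:
        v,u=np.nonzero(k); X=plane("wrist",np.c_[u,v],12,T); print(n,"base",rect(X),k.sum())
E
```

```text
t: 31.17
tool_pos: [563.6, -208.0, 228.0]
eef_rot: [-3.0, 89.8, 176.9]
wrist_force: [0.7, 1.1, 0.6]
opening: 85.1
t: 31.58
tool_pos: [563.6, -6.5, 228.8]
eef_rot: [16.8, 89.9, -163.2]
wrist_force: [1.5, -0.5, -0.2]
opening: 85.4
t: 32.0
tool_pos: [603.9, 51.7, 228.5]
eef_rot: [20.2, 89.8, -159.8]
wrist_force: [0.4, -0.5, 0.3]
opening: 85.5
pos [603.9  51.2 229. ] zang 179.98 turn -0.0003 y -0.68 z -0.51 x(down) -0.1
ls shank top (array([609.2,  56.6]), array([18.2, 15.8]), 90.0) 296 55.96262460346881 310.47635135135135 177.46621621621622
ls base (array([609.1,  57.1]), array([58.6, 57.9]), 75.4) 2593
ss shank top (array([487.3, -53.2]), array([19.4, 16.8]), 0.1) 444 55.82188063789022 457.60135135135135 49.08783783783784
ss base (array([486.7, -53.3]), array([38.1, 39. ]), 80.7) 1201
lr shank top (array([485.2,  71.2]), array([16.7, 20.3]), 47.2) 315 55.85997133502343 442.58730158730157 192.62222222222223
lr base (array([485. ,  71.8]), array([56.6, 56.6]), 47.8) 1745
sr shank top (array([620.7, -66.5]), array([17.7, 17.1]), 89.5) 420 55.92214357841905 295.4166666666667 31.166666666666668
sr base (array([620.8, -66.6]), array([37.3, 36.5]), 0.1) 912
```

View pics/w12.png

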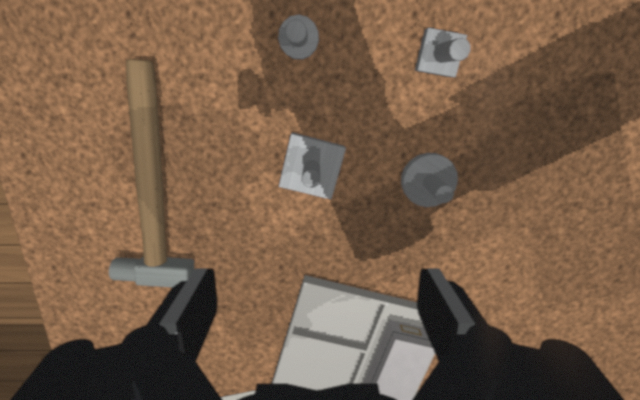

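```bash
python3 -m creep '2 -0.6 -0.5 0 8.54;4 0 0 0 8.54;4 0 0 0 8.54;4 0 0 0 8.54;3.5 0 0 0 8.54'
python3 -m creep '2 0 0 0 8;0 0 0 0 7;0 0 0 0 6;0 0 0 0 5'
python3 - <<'E'
from h import *
need(609.1,57,22,180)
E
```

```text
t: 32.47
tool_pos: [608.4, 56.2, 53.2]
eef_rot: [5.1, 90.0, -175.0]
wrist_force: [-0.2, -0.1, -1.0]
opening: 85.1
t: 32.8
tool_pos: [610.7, 57.4, 36.8]
eef_rot: [-170.0, 89.9, 10.0]
wrist_force: [-0.2, 0.3, 0.1]
opening: 50.3
pos [610.7  57.4  36.8] zang 179.98 turn -0.0004 y 0.04 z 0.16 x(down) 1.48
```

```bash
python3 -m creep '0.7 0.04 0.15 0 4;0.7 0 0 0 3;0 0 0 0 2.4;0 0 0 0 2;0 0 0 0 1.5' 60
python3 -m creep '0 0 0 0 1;0 0 0 0 1;0 0 0 0 1;0 0 0 0 1'
```

```text
t: 33.22
tool_pos: [608.5, 57.5, 21.5]
eef_rot: [-175.3, 90.0, 4.8]
wrist_force: [0.7, -0.6, -0.4]
opening: 16.6
t: 33.55
tool_pos: [608.5, 57.5, 21.5]
eef_rot: [-169.2, 90.0, 10.8]
wrist_force: [-0.8, 0.5, 4.0]
opening: 16.3
```

```bash
python3 -m creep '-0.3 0 0 0 1;-1 0 0 0 1;-2.5 0 0 0 1;-3 0 0 0 1;-2 0 0 0 1'
python3 -m creep '-1 0 0 0 1;0 0 0 0 1;0 -1.5 0 0 1;0 -3 0 0 1;0 -3.5 0 0 1'
python3 -m creep '0 -3.5 0 0 1;0 -3.5 0 0 1;0 -3.5 0 0 1;0 -3.5 0 0 1;0 -3 0 0 1'
python3 -m creep '0 -1.5 0 0 1;0 0 0 0 1;0 0 0 0 1;0 0 0 0 1'
python3 - <<'E'
from h import *
need(602.3,327.9,28,180); snap("w13"); s=status.read_state(); print(s["wrist_force"])
E
```

```text
t: 33.97
tool_pos: [608.5, 57.4, 111.6]
eef_rot: [-177.3, 90.0, 2.7]
wrist_force: [1.0, -0.2, -2.4]
opening: 16.8
t: 34.38
tool_pos: [606.8, 136.8, 117.1]
eef_rot: [19.3, 89.8, -160.9]
wrist_force: [-0.0, 0.1, -3.0]
opening: 16.5
t: 34.8
tool_pos: [606.7, 309.5, 116.6]
eef_rot: [30.9, 89.8, -149.1]
wrist_force: [0.3, -0.8, -3.6]
opening: 16.4
t: 35.13
tool_pos: [607.3, 321.6, 117.5]
eef_rot: [36.5, 89.8, -143.5]
wrist_force: [-0.0, -0.6, -3.7]
opening: 16.7
pos [607.3 321.6 117.5] zang 179.99 turn -0.0001 y -0.63 z 0.5 x(down) 8.95
[-0.39710524 -0.04755732 -3.55725317]
```

View pics/w13.png

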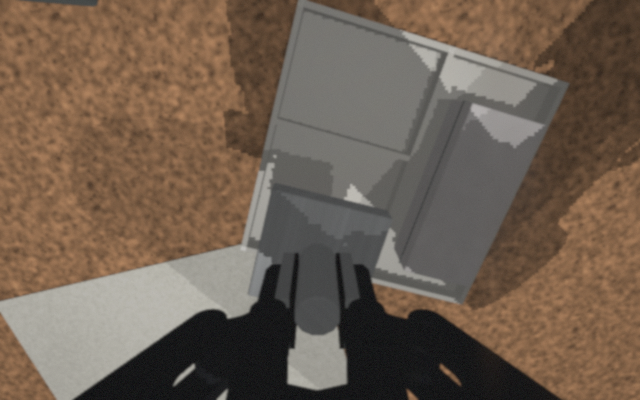

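```bash
python3 -m creep '1 -0.63 0.5 0 1;2 0 0 0 1;2.5 0 0 0 1;2 0 0 0 1;0.7 0 0 0 1'
python3 -m creep '0 0 0 0 1;0 0 0 0 1;0 0 0 0 1'
python3 - <<'E'
from h import *
need(602.3,327.9,26,180)
E
```

```text
t: 35.6
tool_pos: [601.1, 326.6, 33.1]
eef_rot: [34.1, 89.7, -146.0]
wrist_force: [0.0, -0.4, -4.8]
opening: 16.5
t: 35.85
tool_pos: [604.1, 329.2, 38.6]
eef_rot: [-147.3, 89.9, 32.7]
wrist_force: [1.1, 0.7, -2.8]
opening: 16.5
pos [604.1 329.2  38.6] zang -179.99 turn 0.0001 y 0.13 z 0.18 x(down) 1.26
```

```bash
python3 -m creep '0.5 0.1 0.15 0 1;0.4 0 0 0 1;0 0 0 0 1;0 0 0 0 1;0 0 0 0 1'
python3 -m creep '0.1 0 0 0 1;0 0 0 0 1;0 0 0 0 1'
python3 -m creep '0.1 0 0 0 1;0 0 0 0 1;0 0 0 0 1'
```

```text
t: 36.27
tool_pos: [601.8, 327.8, 28.3]
eef_rot: [-147.4, 90.0, 32.6]
wrist_force: [-0.0, -1.3, -3.3]
opening: 16.9
t: 36.52
tool_pos: [601.7, 327.7, 27.1]
eef_rot: [-138.8, 90.0, 41.2]
wrist_force: [-0.1, -0.9, -3.0]
opening: 16.3
t: 36.77
tool_pos: [601.7, 327.6, 26.0]
eef_rot: [37.0, 90.0, -143.0]
wrist_force: [-0.4, 0.3, -3.2]
opening: 16.7
```

```bash
python3 -m creep '0.07 0 0 0 1;0 0 0 0 1;0 0 0 0 1'
python3 -m creep '0.05 0 0 0 1;0 0 0 0 1;0 0 0 0 1'
```

```text
t: 37.02
tool_pos: [601.8, 327.8, 25.6]
eef_rot: [-154.9, 90.0, 25.1]
wrist_force: [-0.1, 0.4, -1.1]
opening: 16.3
t: 37.27
tool_pos: [601.8, 327.8, 25.5]
eef_rot: [-156.4, 90.0, 23.6]
wrist_force: [-2.1, -0.1, 5.0]
opening: 16.3
```

```bash
python3 -m creep '0 0 0 0 1.9;0 0 0 0 2.2;0 0 0 0 2.8;0 0 0 0 3.4;0 0 0 0 3.6'
python3 -m creep '-1 0 0 0 3.6;-2 0 0 0 3.6;-4 0 0 0 4;-4 0 0 0 8;-4 0 0 0 8.54'
python3 -m creep '-4 0 0 0 8.54;-1.5 0 0 0 8.54;0 0 0 0 8.54;0 0 0 0 8.54'
python3 - <<'E'
from h import *
T,p,d=snap("w14")
P=cloud("wrist",d,T)
k=(np.hypot(P[...,0]-602,P[...,1]-328)<18)&(P[...,2]>52)&(P[...,2]<68); v,u=np.nonzero(k); print(rect(plane("wrist",np.c_[u,v],60,T)),np.median(P[k][:,2]))
k=(np.hypot(P[...,0]-602,P[...,1]-328)<42)&(P[...,2]>12.8)&(P[...,2]<19); v,u=np.nonzero(k); print(rect(plane("wrist",np.c_[u,v],16,T)),np.median(P[k][:,2]))
need(487,-53.3,230,180)
E
```

```text
t: 37.68
tool_pos: [601.8, 327.8, 24.8]
eef_rot: [-141.1, 90.0, 38.9]
wrist_force: [0.2, 0.1, 0.6]
opening: 36.0
t: 38.1
tool_pos: [601.5, 327.4, 177.2]
eef_rot: [76.5, 90.0, -103.5]
wrist_force: [0.5, 0.4, 0.2]
opening: 63.2
t: 38.43
tool_pos: [602.1, 328.1, 232.5]
eef_rot: [-135.3, 89.8, 44.7]
wrist_force: [-0.0, 0.1, -1.6]
opening: 85.2
(array([602.2, 326.9]), array([16.6, 18. ]), 0.1) 59.94011294472526
(array([601.9, 327.5]), array([58.3, 57.8]), 75.5) 16.07684369354726
pos [601.5 327.6 230.7] zang 179.99 turn -0.0001 y 38.09 z 11.45 x(down) 0.07
```

View pics/w14.png

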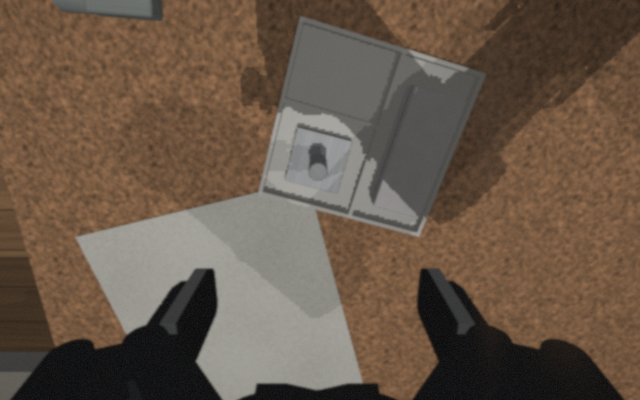

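```bash
python3 -m creep '0 3.46 1.04 0 8.54;0 3.46 1.04 0 8.54;0 3.46 1.04 0 8.54;0 3.46 1.04 0 8.54;0 3.46 1.04 0 8.54'
python3 -m creep '0 3.46 1.04 0 8.54;0 3.46 1.04 0 8.54;0 3.46 1.04 0 8.54;0 3.46 1.04 0 8.54;0 3.46 1.04 0 8.54'
python3 -m creep '0 3.46 1.04 0 8.54;0 0 0 0 8.54;0 0 0 0 8.54;0 0 0 0 8.54'
python3 - <<'E'
from h import *
T,p,d=snap("w15"); P=cloud("wrist",d,T)
k=(np.hypot(P[...,0]-487,P[...,1]+53)<22)&(P[...,2]>48)&(P[...,2]<62); v,u=np.nonzero(k); print(rect(plane("wrist",np.c_[u,v],56,T)))
k=(np.hypot(P[...,0]-487,P[...,1]+53)<40)&(P[...,2]>8)&(P[...,2]<16); v,u=np.nonzero(k); print(rect(plane("wrist",np.c_[u,v],12,T)))
need(487,-53.3,22,180)
E
```

```text
t: 38.9
tool_pos: [548.2, 152.8, 228.5]
eef_rot: [31.6, 89.8, -148.4]
wrist_force: [0.8, -1.3, 0.4]
opening: 85.5
t: 39.32
tool_pos: [496.1, -20.0, 228.9]
eef_rot: [16.0, 89.9, -163.9]
wrist_force: [0.9, 0.7, 0.2]
opening: 85.7
t: 39.65
tool_pos: [486.9, -53.2, 229.3]
eef_rot: [9.5, 89.9, -170.6]
wrist_force: [0.1, -0.2, 0.2]
opening: 85.5
(array([485.5, -54.6]), array([18. , 16.6]), 89.9)
(array([485.6, -53.9]), array([38.4, 37.8]), 80.5)
pos [487.2 -52.6 229.3] zang 180.0 turn -0.0001 y 0.07 z 0.02 x(down) 20.73
```

View pics/w15.png

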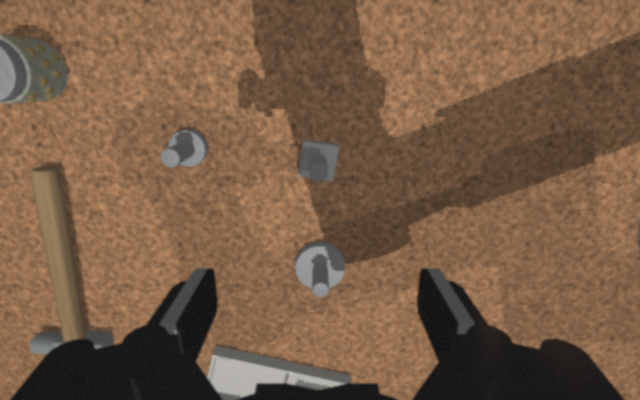

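```bash
python3 -m creep '2 0.12 0.12 0 8.54;4 0 0 0 8.54;4 0 0 0 8.54;4 0 0 0 8.54;3.5 0 0 0 8.54'
python3 -m creep '2 0 0 0 8;0 0 0 0 7;0 0 0 0 6;0 0 0 0 5'
python3 - <<'E'
from h import *
need(485.9,-53.9,22,180)
E
```

```text
t: 40.12
tool_pos: [485.7, -53.1, 52.7]
eef_rot: [0.6, 90.0, -179.3]
wrist_force: [0.0, -0.1, 0.2]
opening: 85.5
t: 40.45
tool_pos: [487.3, -53.3, 35.9]
eef_rot: [178.4, 89.9, -1.5]
wrist_force: [0.2, 0.2, 0.9]
opening: 50.1
pos [487.3 -53.3  35.9] zang -179.91 turn 0.0016 y 0.06 z 0.14 x(down) 1.39
```

```bash
python3 -m creep '0.7 0.05 0.08 0 4;0.7 0 0 0 3;0 0 0 0 2.4;0 0 0 0 2;0 0 0 0 1.5' 60
python3 -m creep '0 0 0 0 1;0 0 0 0 1;0 0 0 0 1;0 0 0 0 1'
python3 -m creep '-0.3 0 0 0 1;-1 0 0 0 1;-2.5 0 0 0 1;-3 0 0 0 1;-2 0 0 0 1'
python3 -m creep '-2 0 0 0 1;-1 0 0 0 1;0 0 0 0 1;0 0 0 0 1;0 0 0 0 1'
python3 - <<'E'
from h import *
need(578.9,244.1,27,180); snap("w16"); print(status.read_state()["wrist_force"])
E
```

```text
t: 40.87
tool_pos: [485.4, -54.6, 21.3]
eef_rot: [-172.5, 90.0, 7.5]
wrist_force: [0.4, 1.0, -0.1]
opening: 16.5
t: 41.2
tool_pos: [485.4, -54.6, 21.2]
eef_rot: [-179.3, 90.0, 0.7]
wrist_force: [-1.9, 0.2, 5.3]
opening: 16.7
t: 41.62
tool_pos: [485.6, -54.6, 110.8]
eef_rot: [177.3, 90.0, -2.7]
wrist_force: [1.5, 0.5, -1.1]
opening: 16.7
t: 42.03
tool_pos: [484.4, -54.7, 137.5]
eef_rot: [3.0, 89.9, -177.0]
wrist_force: [-0.0, -0.0, -2.4]
opening: 16.6
pos [484.4 -54.7 137.5] zang 179.98 turn -0.0004 y -29.88 z -9.45 x(down) 11.05
[-0.22946856  0.08817058 -2.90449866]
```

View pics/w16.png

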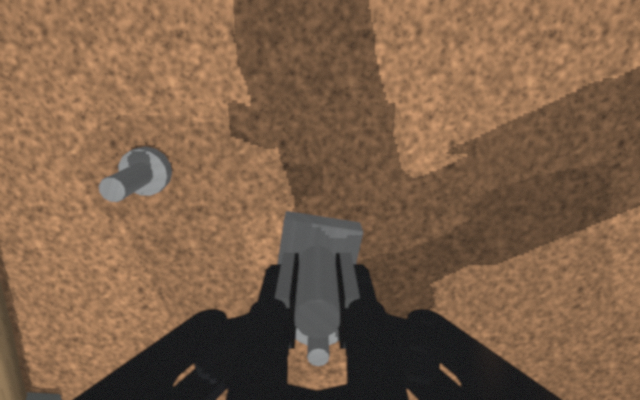

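```bash
python3 -m creep '0 -1.5 -0.5 0 1;0 -3 -0.95 0 1;0 -3.5 -1.1 0 1;0 -3.5 -1.1 0 1;0 -3.5 -1.1 0 1'
python3 -m creep '0 -3.5 -1.1 0 1;0 -3.5 -1.1 0 1;0 -3.5 -1.1 0 1;0 -3 -0.95 0 1;0 -1.38 -0.45 0 1'
python3 -m creep '0 0 0 0 1;0 0 0 0 1;0 0 0 0 1'
python3 - <<'E'
from h import *
need(578.9,244.1,35,180)
E
```

```text
t: 42.5
tool_pos: [532.4, 96.6, 137.5]
eef_rot: [26.9, 89.9, -153.2]
wrist_force: [1.0, -0.5, -2.0]
opening: 16.3
t: 42.92
tool_pos: [580.3, 247.5, 136.7]
eef_rot: [41.8, 89.9, -138.1]
wrist_force: [0.2, 0.2, -1.7]
opening: 16.0
t: 43.17
tool_pos: [579.0, 243.2, 137.5]
eef_rot: [35.3, 89.8, -144.8]
wrist_force: [0.1, 0.1, -2.0]
opening: 17.0
pos [579.  243.2 137.5] zang 179.98 turn -0.0003 y -0.09 z 0.01 x(down) 10.25
```

```bash
python3 -m creep '1.5 0 0 0 1;2.5 0 0 0 1;3 0 0 0 1;2 0 0 0 1;1 0 0 0 1'
python3 -m creep '0.3 0 0 0 1;0 0 0 0 1;0 0 0 0 1;0 0 0 0 1'
python3 - <<'E'
from h import *
need(578.9,244.1,26,180)
E
```

```text
t: 43.58
tool_pos: [578.0, 241.7, 36.0]
eef_rot: [33.2, 89.7, -146.9]
wrist_force: [0.2, -0.4, -1.8]
opening: 16.2
t: 43.92
tool_pos: [580.8, 244.7, 37.6]
eef_rot: [-145.7, 89.9, 34.3]
wrist_force: [0.2, -0.1, -2.1]
opening: 16.3
pos [580.8 244.7  37.6] zang -179.99 turn 0.0001 y 0.06 z 0.19 x(down) 1.16
```

```bash
python3 -m creep '0.5 0.03 0.1 0 1;0.4 0 0 0 1;0 0 0 0 1;0 0 0 0 1;0 0 0 0 1'
python3 -m creep '0.1 0 0 0 1;0 0 0 0 1;0 0 0 0 1'
python3 -m creep '0.05 0 0 0 1;0 0 0 0 1;0 0 0 0 1'
```

```text
t: 44.33
tool_pos: [578.8, 244.0, 26.9]
eef_rot: [93.0, 90.0, -87.0]
wrist_force: [-0.0, 0.6, -2.3]
opening: 16.5
t: 44.58
tool_pos: [578.8, 243.9, 25.9]
eef_rot: [33.5, 90.0, -146.5]
wrist_force: [-0.1, 0.4, -3.3]
opening: 16.2
t: 44.83
tool_pos: [578.8, 243.9, 25.4]
eef_rot: [22.6, 90.0, -157.4]
wrist_force: [-0.7, -0.3, -1.5]
opening: 16.4
```

```bash
python3 -m creep '0.05 0 0 0 1;0 0 0 0 1;0 0 0 0 1'
```

```text
t: 45.08
tool_pos: [578.9, 243.9, 25.3]
eef_rot: [-164.6, 90.0, 15.4]
wrist_force: [-1.4, -0.6, 3.1]
opening: 16.4
```

Contact; release, rise and check.

```bash
python3 -m creep '0 0 0 0 1.9;0 0 0 0 2.2;0 0 0 0 2.8;0 0 0 0 3.4;0 0 0 0 3.6'
python3 -m creep '-1 0 0 0 3.6;-2 0 0 0 3.6;-4 0 0 0 4;-4 0 0 0 8;-4 0 0 0 8.54'
python3 -m creep '-4 0 0 0 8.54;-1.5 -2 0 0 8.54;0 -4 0 0 8.54;0 -2 0 0 8.54;0 0 0 0 8.54'
python3 -m creep '0 0 0 0 8.54;0 0 0 0 8.54'
python3 - <<'E'
from h import *
T,p,d=snap("w17"); P=cloud("wrist",d,T)
for x,y in((602,328),(579,244)):
    k=(np.hypot(P[...,0]-x,P[...,1]-y)<18)&(P[...,2]>52)&(P[...,2]<68); v,u=np.nonzero(k); print(rect(plane("wrist",np.c_[u,v],60,T)),np.median(P[k][:,2]))
    k=(np.hypot(P[...,0]-x,P[...,1]-y)<(42 if x>590 else 29))&(P[...,2]>12.8)&(P[...,2]<19); v,u=np.nonzero(k); print(rect(plane("wrist",np.c_[u,v],16,T)),np.median(P[k][:,2]))
slab("w17",34,46,200,20,500,300,40)
snap("s17","scene"); snap("t17","top")
E
```

```text
t: 45.5
tool_pos: [578.9, 243.9, 24.9]
eef_rot: [-158.0, 90.0, 22.0]
wrist_force: [-0.8, -0.3, 0.7]
opening: 36.0
t: 45.92
tool_pos: [578.5, 243.6, 177.2]
eef_rot: [70.3, 90.0, -109.7]
wrist_force: [1.2, 0.9, 0.4]
opening: 63.0
t: 46.33
tool_pos: [578.5, 327.4, 230.4]
eef_rot: [-121.4, 89.9, 58.7]
wrist_force: [0.1, 0.3, -1.0]
opening: 85.5
t: 46.5
tool_pos: [578.4, 323.6, 229.6]
eef_rot: [45.7, 89.9, -134.3]
wrist_force: [0.1, -1.2, 0.0]
opening: 85.3
(array([601.8, 326.8]), array([18.1, 16.5]), 89.2) 59.91091228748195
(array([601.8, 327.5]), array([58.4, 57.8]), 75.4) 16.095595350353165
(array([578.9, 245. ]), array([16.8, 16.8]), 0.0) 59.95842051024442
(array([579.1, 245.1]), array([37.9, 37.9]), 80.5) 16.03608414485612
w17 34 46 n 6538 zmed 40.1 plane (array([541.1, 307.3]), array([119.7, 122.9]), 74.2) cols 284 439 rows 92 223
```

View pics/w17.png

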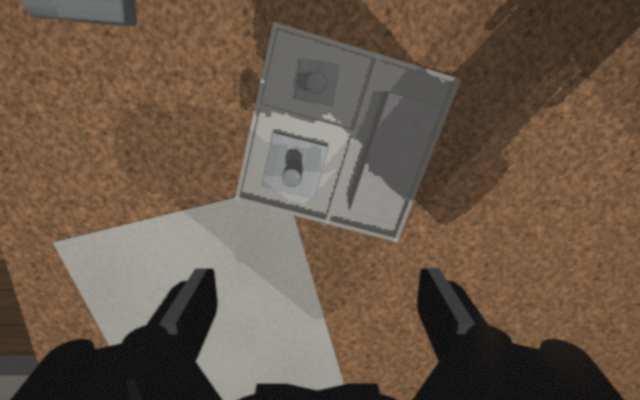

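View pics/s17.png

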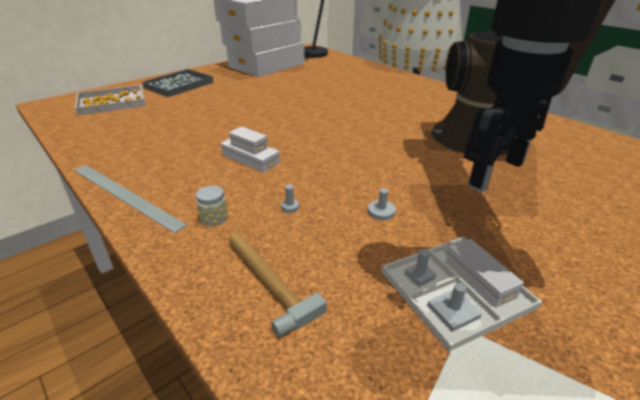

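```bash
python3 -c "
from plant import workorder; print(workorder.finish_job())"
```

```text
the job is handed in; nothing more can be done
None
```

The job is done and handed in, at about 46.7 s of the 125 s allowed.

I parked the top box on the bench and laid the middle box in the long bay. Then I put the top box back on the bottom box, and set the large square die and then the small one in their bays. I released each one only after the wrist force showed contact, and the highest force printed was about 6 N.

- **Middle box:** lies flat and lid up, with its top at 40.1 mm. Its centre measured (505.7, 317.2), against a bay centre of (505.6, 316.4).
- **Top box:** sits on the bottom box to within about 0.6 mm, and both measure 11.3° yaw. The bottom box did not move measurably.
- **Square dies:** both stand upright, with shank tops at 59.9 and 60.0 mm. Each is within about 1 mm of its bay centre.
- **Left alone:** the round dies, jar and hammer look untouched in the last scene picture.

**Checks that disagreed:**
- The top camera's first readings were about 3 mm off the wrist camera's (its first caddy outline was also oversized), so I used the wrist camera.
- In the last caddy picture, one automatic measurement merged the middle box with a die shank. The middle box figures above are therefore from just after I placed it, and the final pictures show it still in its bay.

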